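# Clamp a gilded moulding square in the corner clamp

## Robot

A 6-joint arm with a two-finger parallel gripper is mounted at the origin on the work surface. World frame = base frame: x ahead of the robot, y to its left, z up, the work surface at z = 0. Lengths are in m, angles in degrees, forces in N, time in s.
With the tool pointing down it reaches from about 0.275 to 1 m from the base axis. Payload 8.4 kg.
Tool frame: the origin (TCP) lies on the centre line of the jaws, within the pads' length; the fingertips stand 14 mm ahead of it and the grasp point (between the pads) lies 5 mm behind it; z points along the fingers, y is the line along which they close (so a half turn about z gives the same grasp; the last joint's range is limited). The gripper opens to 85 mm and grips with 20 to 120 N. Pads are 22 mm wide; open, the fingers measure 114 mm over their backs; the gripper's body (76 mm by 85 mm) begins 54 mm behind the grasp point. The pads swing forward as they close: fully open they stand 13 mm farther back than shut.
Start: joints at [-70.21, 20.225, 93.587, -0, 66.188, -0.138], TCP at [0.213, -0.588, 0.245] pointing down, gripper open.
Joint ranges: [-150.9, 150.9], [-52.94, 120.26], [3.33, 152.33], [-74.26, 254.26], [0, 154.13], [-172.89, 172.89]. Speed limits (degrees/s): [127.2, 127.2, 159.86, 180, 180, 180].

## Interface

Orientations are given as [roll, pitch, yaw] about the fixed x, y, z axes, in that order (R = Rz(yaw) Ry(pitch) Rx(roll)).
In Python, from bench import env gives the robot as it stands.
- The arm moves only by the shell command python3 -m crank 'ROWS' [OPENING] [FORCE]. ROWS is JSON, a list of rows, each a list of 6 numbers: the shift along the tool's x, y, z in units of 0.5 m (1.0 is 0.5 m), then the turn, a rotation vector about the tool's x, y, z in units of 2 rad (1.0 is 2 rad). In form: [[tx, ty, tz, ax, ay, az], ...]. A call has 1 to 8 rows; each row shifts and turns the commanded pose from where the row before left it, along the tool's axes as they then stand; what a row does not reach is not made up. A row lasts 1/10 s, in which the tool goes at most 50 mm and 8.59 degrees, less where a joint would pass 70% of its speed; a pose out of reach is approached as far as the arm can. A call with a number of a shift or a turn outside -1 to 1 is refused whole. A call with a gripper value outside its range is refused whole. OPENING is the opening, from -1 (shut) to 1 (fully open), set as the call begins (- or left out, the last holds). The fingers move at their own pace and stop on an object; FORCE is the grip in N (left out, the last holds). Time passes only in rows, so rows that do not move let the fingers close. It gives the time, the measured TCP pose, the force, the opening and the grip force at its end, in the units of the state.
- env.sense(): the state, without advancing time (a new reading comes with each control period).
- env.camera(name): name is "side" or "top" or "wrist"; returns the picture (384x512x3 uint8, red, green, blue); there is no depth.
- env.camera_params(name): a dict with "K" (3x3 intrinsics, pixels), "k1" (the pictures are not rectified: a ray, as slopes to the right and down, at radius r is drawn at 1 + k1 r^2 times it, then the intrinsics apply), "extrinsics" (4x4, takes a point from world to camera coordinates). Camera axes: x right, y down, z forward; pixel columns grow to the right and rows downward; lengths in m; the calibration is good to about 2 mm. A picture is of the moment at which its call begins: read the wrist's pose just before it. camera_params takes no time and is no camera call; for the wrist camera it gives the pose at the moment of the call.
- env.close_job(): hands the job in; it is judged then, once.
Trained networks look in the newest picture that a camera, given by its name, has taken for a name from the list of things; names that differ only in an ending like _2 or _b are one class to them, and where a whole thing is asked for, a point or a joint stands for the part that bears it (a point fixed in the world has none). Each returns a list of dicts, best first, with "conf" (0 to 1); they miss things now and then, are a little off and sometimes report something else, mostly with a low value. They report only what shows in the picture. A call takes as long as a camera call. They do not tell look-alikes from the thing itself.
- env.regions_of(camera, label): "mask" (384x512 bool, what is visible of it) and "at" ([column, row] in pixels, amid what is visible of it).
The state is a dict: "time_s": time; "joint_positions": joint angles; "qvel": joint speeds; "effort": joint torques, N m; "tcp_pos": TCP position; "tcp_rot": TCP orientation; "wrist_force": force on the tool from outside, world axes, zero at the start; "torque": the same for the moment, N m; "width": opening from 0.0 (shut) to 1.0 (fully open); "grip_force": force on a finger pad.
Only numpy, scipy, OpenCV 4.12 (cv2) and the standard library are available. Lean on these libraries where they do the work, as an engineer would, in place of code of your own. Each camera call takes 0.05 s, during which the arm holds its last target. There are 200 camera calls.

## Task

Keeping the long gilt-striped walnut moulding flat on the bench, slide it lengthways into the corner clamp, between the fence and the red jaw, until its end butts against the end stop. Then wind the knurled handwheel clockwise, letting go and taking it again as often as needed, until the sprung cork pad holds the moulding flat against the fence, with the pad springs squeezed to about half but never bottomed; move the jaw by the wheel alone. Leave the other things on the bench where they are and let go of everything.

Things in the scene. Friction and masses are not known exactly. Their poses are not given: they have to be found in the camera images.
- rail: The long walnut moulding with gilt stripes along its top: 40 wide (x), 200 long (y), 30 high (z), about 150 g. The lower 24 mm are the full width; above is a narrower bead. Loose, flat on the bench. Origin: centre of its underside. At the start y points within 0.4 rad of world +y, and it lies on the +y side of the clamp, clear of it. Square ends; no wrong way round.
- clamp: Steel corner clamp fixed to the bench, yaw within 0.25 rad. Origin: on the bench at the inner corner of fence and end stop. Fence: inner face x=0, y 0 to 100, 22 thick, 28 high. End stop: inner face y=0, x -178 to 22, 28 high. The throat opens to +y, bare bench as floor. Green gearbox: x -178 to -108, y 0 to 92, 44 high. A clamped moulding has its origin at x=-20, y=100, its y along y.
- wheel_grip (a point): Centre of the knurled steel handwheel, on its vertical axis at mid height, 73 mm above the bench, at x=-143, y=55 mm of the clamp frame. A round disc, 56 diameter, rim 62 to 84 above the bench (hub nut to 90), free all round above the gearbox: it can be gripped across at any angle. Red radial mark on top.
- wheel (a joint): Handwheel angle (rad), grows clockwise seen from above, 0 to 4.6, starts at 0.2 to 1.1. Clockwise closes the jaw 12 mm per rad. Stiff (0.3 N m); stays where it is left, also under the pad spring. At 0 the cork pad face is 80 mm from the fence, so it meets a 40 mm moulding lying on the fence at 3.33; each further 0.1 rad squeezes the pad springs 1.2 mm.
- jaw: Red jaw plate (8 thick, 50 wide, 27 high) on a rack bar, driven by the wheel along clamp +x, towards the fence. Origin: on the bench under the middle of the plate face that looks to the fence; in the clamp frame x = -96 mm + 12 mm per rad of wheel, y = 55 mm. Carries the cork pad. The robot must not push it.
- pad_face (a point): Centre of the face of the cork pad (50 wide, 6 thick, 24 high), 15 mm above the bench, 16 mm in front of the jaw plate while its springs are relaxed.
- pad (a joint): How far the pad springs are squeezed (m): 0 relaxed, 0.010 bottomed. About 1 N to start, then 1.8 N per mm; half squeezed (5 mm) is about 10 N.
- offcut_a: Bystander: short plain walnut offcut, 40 x 100 x 30, origin under its centre.
- offcut_b: Bystander: short plain walnut offcut, 40 x 120 x 30, origin under its centre.
- offcut_c: Bystander: short plain walnut offcut, 40 x 85 x 30, origin under its centre.
- tape: Bystander: blue plastic tape measure case, 68 x 66 x 36, lying flat, origin under its centre.
- driver: Bystander: push-point driver, red handle and chrome shaft, 155 long along x, 28 thick, lying on the bench; origin on the bench under its middle.
- hanger: Bystander: squat brass hanging ring, 40 outside diameter, 24 inside, 10 high, flat on the bench.
There are look-alikes about, which are no part of the job. What is shaped like the rail but purple or turquoise is not meant.

How it is judged (in metres and radians):
On the way, in this order (a step that is already met when the one before it is completed fails the run):
1. the gilt-striped moulding lies in the clamp throat with its end against the end stop (within 6 mm) and roughly along the fence (y of rail in the frame of clamp between 0.094 and 0.106 m and height (world z) of rail below 0.006 m and x of rail in the frame of clamp between -0.048 and -0.016 m and angle between the y axis of rail and the y axis of clamp, either way round below 0.2 rad and value of joint pad below 0.0015 m), for 0.2 s.
2. the wheel has been wound so that the cork pad presses on the moulding (contact force between jaw and rail above 2 N and value of joint wheel above 3.2 rad), for 0.2 s.
At the end, for the whole second after the job is handed in: The moulding lies flat on the bench, its side on the fence (within 3.5 mm, aligned within 0.04 rad) and its end on the end stop (within 6 mm), at rest, with the cork pad pressing on it and the pad springs squeezed between 2 and 8 mm (y of rail in the frame of clamp between 0.094 and 0.106 m and height (world z) of rail below 0.006 m and x of rail in the frame of clamp between -0.0235 and -0.0165 m and angle between the y axis of rail and the y axis of clamp, either way round below 0.04 rad and value of joint pad between 0.002 and 0.008 m and contact force between jaw and rail above 2 N and linear speed of rail below 0.01 m/s); the robot touches nothing.
It fails at once if the moulding is lifted more than 10 mm off the bench or tipped (height (world z) of rail above 0.01 m or angle between rail's own z axis and vertical above 0.2 rad).
It fails at once if the pad springs are bottomed (9.5 mm) (value of joint pad above 0.0095 m).
It fails at once if the robot pushes on the jaw or its pad (contact force between any of the fingers, the arm and jaw above 4 N).
It fails at once if a bystander is moved more than 30 mm (distance of any of offcut_a, offcut_b, offcut_c, tape, driver, hanger from where it was at the start of the episode above 0.03 m).
It also fails if it takes over 56 s, if anything falls off the work surface, if the arm or the gripper's body presses on something with over 40 N, if the wrist force passes 120 N, or if a joint passes its speed limit or range.

## Working session

There is one attempt and no reset: what is moved stays moved. The work goes in short steps, Python scripts to look and compute and a shell command to move; the robot and the scene stay as the last step left them, time stands still between calls to the robot, and variables do not carry over. Pictures are saved under pics/ and viewed, at most 11 in all, crops included, and the job is handed in when it is done.

```bash
mkdir -p pics; ls; python3 - <<'E'
from bench import env
import cv2,numpy as np
s=env.sense();print({k:np.round(v,3) if not isinstance(v,dict) else v for k,v in s.items()})
for c in('top','side'):
    im=env.camera(c);cv2.imwrite(f'pics/{c}0.png',im[:,:,::-1])
    p=env.camera_params(c);print(c,p['K'],p['k1'],np.round(p['extrinsics'],4))
    for l in('rail','clamp','wheel','jaw'):
        for r in env.regions_of(c,l)[:4]:print(c,l,round(r['conf'],2),r['at'],r['mask'].sum())
E
```

```text
pics
{'time_s': np.float64(0.0), 'joint_positions': array([-7.0210e+01,  2.0263e+01,  9.3628e+01,  1.0000e-03,  6.6188e+01,
       -1.3900e-01]), 'qvel': array([ 0.12 , -0.008,  0.092,  0.023, -0.094, -0.045]), 'effort': array([-3.0000e-03, -6.0526e+01, -3.4207e+01, -0.0000e+00,  9.0000e-03,
       -0.0000e+00]), 'tcp_pos': array([ 0.213, -0.587,  0.245]), 'tcp_rot': array([-1.79921e+02, -1.00000e-03,  1.99290e+01]), 'wrist_force': array([-0.24 ,  0.058, -0.088]), 'torque': array([-0.035, -0.052, -0.021]), 'grip_force': np.float64(0.0), 'width': np.float64(0.997)}
top [[450.93107386   0.         257.32049262]
 [  0.         450.93107386 184.33660666]
 [  0.           0.           1.        ]] -0.05525927789971246 [[-0.0023 -1.      0.0057  0.0884]
 [-0.9915  0.0015 -0.13    0.5564]
 [ 0.13   -0.006  -0.9915  1.3102]
 [ 0.      0.      0.      1.    ]]
top rail 0.92 [151.6, 142.8] 930
top rail 0.71 [161.0, 217.8] 1019
top rail 0.56 [229.9, 171.0] 991
top clamp 0.62 [341.3, 186.3] 1688
top wheel 0.81 [336.2, 193.9] 314
top jaw 0.68 [334.7, 193.6] 290
top jaw 0.44 [335.0, 173.4] 173
side [[368.28862023   0.         260.91117128]
 [  0.         368.28862023 192.65978394]
 [  0.           0.           1.        ]] 0.003691527293436879 [[ 0.8833 -0.4685  0.0161 -0.442 ]
 [-0.3088 -0.6074 -0.7319  0.282 ]
 [ 0.3527  0.6415 -0.6812  0.6517]
 [ 0.      0.      0.      1.    ]]
side rail 0.97 [262.3, 185.5] 1109
side rail 0.83 [253.2, 129.2] 808
side clamp 0.96 [325.7, 286.6] 4741
side wheel 0.83 [302.5, 271.1] 743
side jaw 0.65 [329.6, 279.9] 388
side jaw 0.4 [384.1, 223.3] 821
```

View pics/top0.png

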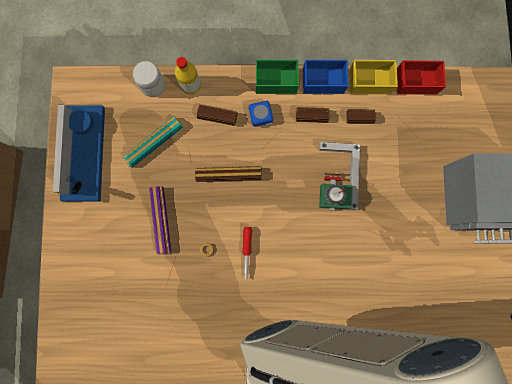

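View pics/side0.png

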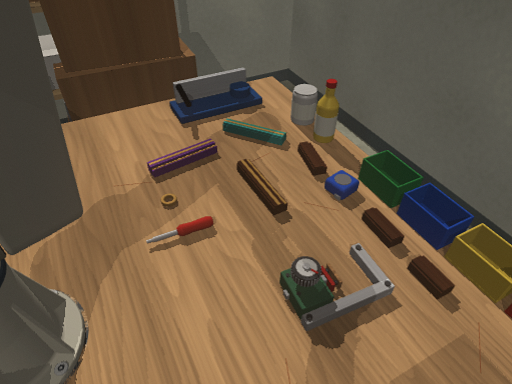

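The top view shows the gilt-striped rail at (228,174), with the clamp fence and stop spanning about (320–360,145–210) and the wheel at (336,194). I'll zoom in on this area.

```bash
cat > h.py <<'E'
from bench import env
import cv2,numpy as np
def rays(c,px,p=None):
    p=p or env.camera_params(c);K=p['K'];u=(np.atleast_2d(px)-[K[0][2],K[1][2]])/[K[0][0],K[1][1]]
    d=u.copy()
    for _ in range(20): d=u/(1+p['k1']*(d**2).sum(1,keepdims=True))
    E=np.array(p['extrinsics']);R=E[:3,:3]
    return -R.T@E[:3,3],np.c_[d,np.ones(len(d))]@R
def at(c,px,z,p=None):
    o,d=rays(c,px,p);return o+d*((z-o[2])/d[:,2])[:,None]
def proj(c,P,p=None):
    p=p or env.camera_params(c);E=np.array(p['extrinsics']);q=np.atleast_2d(P)@E[:3,:3].T+E[:3,3]
    u=q[:,:2]/q[:,2:];u=u*(1+p['k1']*(u**2).sum(1,keepdims=True));K=np.array(p['K'])
    return u*[K[0,0],K[1,1]]+K[:2,2]
E
python3 - <<'E'
from h import *
im=cv2.imread('pics/top0.png')
cv2.imwrite('pics/c1.png',cv2.resize(im[135:215,190:370],None,fx=4.4,fy=4.4,interpolation=cv2.INTER_CUBIC))
im=cv2.imread('pics/side0.png')
cv2.imwrite('pics/c2.png',cv2.resize(im[150:330,230:400],None,fx=3.3,fy=3.3,interpolation=cv2.INTER_CUBIC))
E
```

```text
(no output)
```

View pics/c1.png

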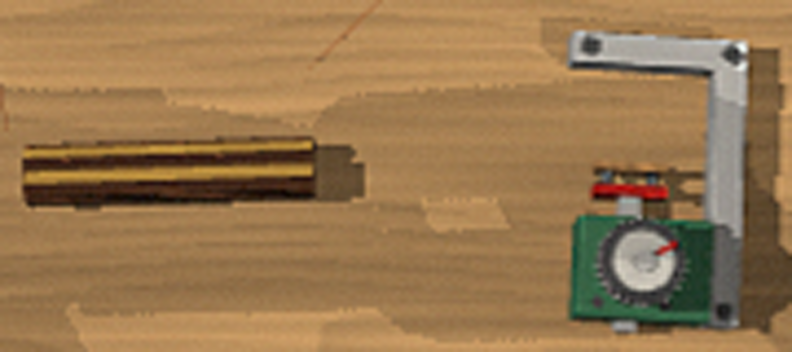

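View pics/c2.png

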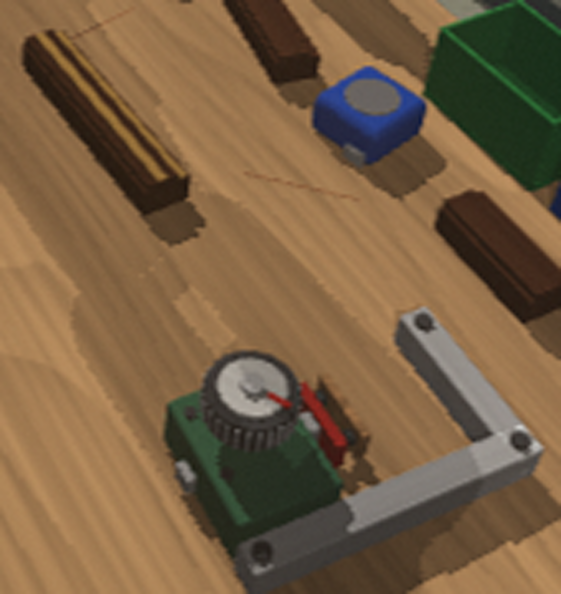

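```bash
python3 - <<'E'
from h import *
from scipy.optimize import least_squares
T=lambda u,v:(190+(u+.5)/4.4-.5,135+(v+.5)/4.4-.5)
S=lambda u,v:(230+(u+.5)/3.3-.5,150+(v+.5)/3.3-.5)
# (cam,px,local xyz, uses t)
obs=[('top',T(573,32),(22,100,28),0),('top',T(573,66),(0,100,28),0),('top',T(710,72),(0,0,28),0),('top',T(748,40),(22,0,28),1),('top',T(738,328),(-178,0,28),1),('top',T(646,258),(-143,55,87),0),
('side',S(429,308),(22,100,28),0),('side',S(399,320),(0,100,28),0),('side',S(543,447),(22,0,28),1),('side',S(243,572),(-178,0,28),1),('side',S(254,386),(-143,55,86),0)]
pp={c:env.camera_params(c) for c in('top','side')}
def pts(q):
    x,y,a,t=q;out=[]
    for c,px,l,u in obs:
        l=np.array(l)/1e3; l[1]-=t*u
        P=[x+np.cos(a)*l[0]-np.sin(a)*l[1],y+np.sin(a)*l[0]+np.cos(a)*l[1],l[2]]
        out.append(proj(c,P,pp[c])[0]-px)
    return np.array(out)
r=least_squares(lambda q:pts(q).ravel(),[.5,-.2,0,.022],loss='soft_l1')
print('clamp',r.x.round(4),np.degrees(r.x[2]));print(pts(r.x).round(1))
print('rail ends',at('top',[T(22,176),T(315,168)],.026).round(4))
# side view: bead centre at ends top
print('rail ends side',at('side',[S(40,37),S(167,192)],.028).round(4))
R=at('top',[T(22,176),T(315,168)],.026);d=R[0]-R[1];print(np.linalg.norm(d),R.mean(0),np.degrees(np.arctan2(-d[0],d[1])))
# wheel mark angle
a=at('top',[T(646,258),T(678,243)],.085);print('mark',a)
print('jaw plate top', at('top',[T(592,190),T(668,190)],.027))
E
```

```text
clamp [ 0.6608 -0.2015 -0.0724  0.0175] -4.147960532765758
[[-0.1 -0.7]
 [-0.4 -1.3]
 [ 1.1 -0.4]
 [-1.5  0.3]
 [-1.9  0.1]
 [-1.1  0.6]
 [-0.3  0.3]
 [ 0.4 -0.3]
 [-0.4  0.8]
 [ 2.   0.4]
 [-0.6  1.1]]
rail ends [[0.5878 0.2765 0.026 ]
 [0.593  0.0755 0.026 ]]
rail ends side [[0.5868 0.2767 0.028 ]
 [0.5899 0.0705 0.028 ]]
0.20102899965201984 [0.59042875 0.17598495 0.026     ] 1.4918595124772507
mark [[ 0.52398169 -0.13985048  0.085     ]
 [ 0.53381689 -0.161143    0.085     ]]
jaw plate top [[ 0.57739458 -0.11444815  0.027     ]
 [ 0.5773322  -0.16681562  0.027     ]]
```

```bash
python3 -m crank '[[0,0,-0.025,0,0,-0.0749],[0,0,-0.025,0,0,-0.0749],[0,0,-0.025,0,0,-0.0749],[0,0,-0.025,0,0,-0.0749],[0,0,-0.025,0,0,-0.0749],[0,0,-0.025,0,0,-0.0749],[0,0,-0.025,0,0,-0.0749],[0,0,-0.025,0,0,-0.0749]]' 1; python3 -m crank '[[0,0,0,0,0,-0.0123],[0.08,0.05,0,0,0,0],[0.08,0.05,0,0,0,0],[0.08,0.05,0,0,0,0],[0.08,0.05,0,0,0,0],[0.08,0.05,0,0,0,0],[0.08,0.05,0,0,0,0],[0.08,0.05,0,0,0,0]]'
python3 -m crank '[[0.08,0.05,0,0,0,0],[0.08,0.05,0,0,0,0],[0.08,0.05,0,0,0,0],[0,0,0,0,0,0],[0,0,0,0,0,0],[0,0,0,0,0,0]]'
python3 - <<'E'
from h import *
p=env.camera_params('wrist');im=env.camera('wrist');cv2.imwrite('pics/w0.png',im[:,:,::-1])
np.save('w0.npy',{k:np.array(v) for k,v in p.items()},allow_pickle=True)
s=env.sense();print(s['joint_positions'],s['tcp_pos'],s['tcp_rot'])
print(np.round(p['extrinsics'],4),p['K'],p['k1'])
E
```

```text
time_s: 1.3
tcp_pos: [0.213, -0.5875, 0.3458]
tcp_rot: [180.0, 0.0, 88.9]
wrist_force: [-0.2, -1.3, 0.5]
width: 0.996
grip_force: 0.0
time_s: 2.1
tcp_pos: [0.3884, -0.3058, 0.3447]
tcp_rot: [-180.0, -0.0, 89.8]
wrist_force: [0.7, -0.6, 0.3]
width: 1.0
grip_force: 0.0
time_s: 2.7
tcp_pos: [0.4625, -0.1881, 0.3449]
tcp_rot: [-180.0, 0.0, 89.9]
wrist_force: [0.4, 0.0, 0.2]
width: 1.0
grip_force: 0.0
[-2.23335818e+01  3.86309266e+00  1.01476250e+02 -2.26333627e-02
  7.46936351e+01 -2.21930328e+01] [ 0.46236936 -0.18846191  0.34493349] [-1.79961220e+02  7.75299277e-03  8.98654346e+01]
[[ 1.000e+00 -1.800e-03 -6.000e-04 -4.629e-01]
 [-1.600e-03 -9.454e-01  3.258e-01 -2.526e-01]
 [-1.100e-03 -3.258e-01 -9.454e-01  4.135e-01]
 [ 0.000e+00  0.000e+00  0.000e+00  1.000e+00]] [[273.03722796   0.         257.3203084 ]
 [  0.         273.03722796 192.70905724]
 [  0.           0.           1.        ]] -0.030418827705488687
```

View pics/w0.png

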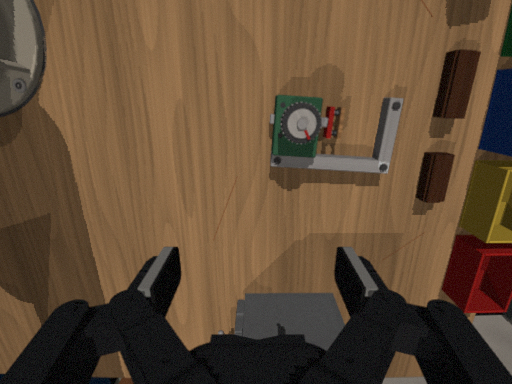

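The wrist view shows the clamp at (275–400,95–170): fence at right, stop at the bottom, wheel at (301,124). I'll go closer for a sharper fit.

```bash
python3 -m crank '[[0.02,0.05,0.07,0,0,0],[0.02,0.05,0.07,0,0,0],[0.02,0.05,0.07,0,0,0],[0.02,0.05,0.07,0,0,0],[0,0,0,0,0,0],[0,0,0,0,0,0],[0,0,0,0,0,0]]'
python3 - <<'E'
from h import *
p=env.camera_params('wrist');im=env.camera('wrist');cv2.imwrite('pics/w1raw.png',im[:,:,::-1])
np.save('w1.npy',{k:np.array(v) for k,v in p.items()},allow_pickle=True)
q=proj('wrist',[[.6608,-.2015,.028],[.524,-.14,.08]],p);print(q)
c=im[10:270,150:500,::-1];cv2.imwrite('pics/w1.png',cv2.resize(c,None,fx=2.2,fy=2.2,interpolation=cv2.INTER_CUBIC))
E
```

```text
time_s: 3.45
tcp_pos: [0.5628, -0.1488, 0.2064]
tcp_rot: [179.9, 0.0, 89.9]
wrist_force: [0.0, -0.4, -0.0]
width: 0.999
grip_force: 0.0
[[336.82169847 215.70888787]
 [216.87345234 179.6697439 ]]
```

View pics/w1.png

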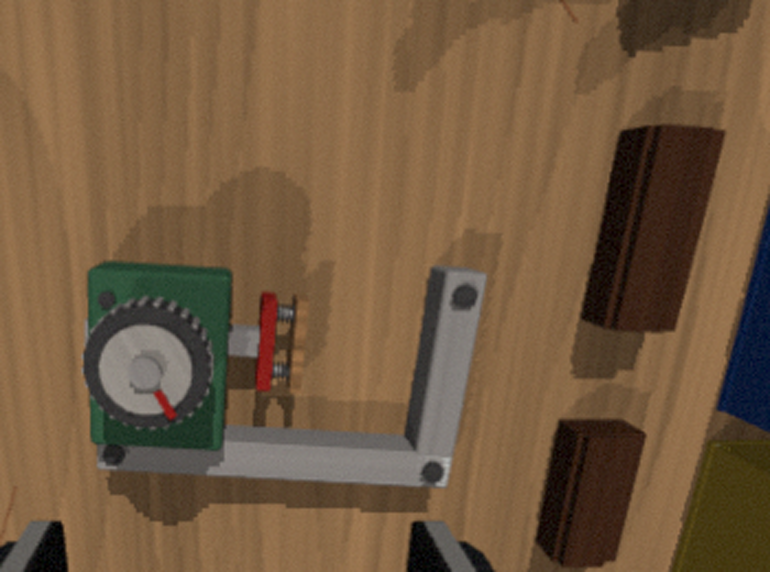

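```bash
python3 - <<'E'
from h import *
from scipy.optimize import least_squares
p=np.load('w1.npy',allow_pickle=True).item()
W=lambda u,v:(150+(u+.5)/2.2-.5,10+(v+.5)/2.2-.5)
obs=[((485,272),(22,100,28),0),((442,268),(0,100,28),0),((415,450),(0,0,28),0),((445,487),(22,0,28),1),((98,467),(-178,0,28),1),((146,372),(-143,55,88),0)]
def pts(q):
    x,y,a,t=q;o=[]
    for px,l,u in obs:
        l=np.array(l)/1e3;l[1]-=t*u
        o.append(proj('',[x+np.cos(a)*l[0]-np.sin(a)*l[1],y+np.sin(a)*l[0]+np.cos(a)*l[1],l[2]],p)[0]-W(*px))
    return np.array(o)
r=least_squares(lambda q:pts(q).ravel(),[.66,-.2,0,.022],loss='soft_l1')
x,y,a,t=r.x;print(r.x.round(4),np.degrees(a));print(pts(r.x).round(1))
def loc(P):
    d=P[:,:2]-[x,y];return np.c_[np.cos(a)*d[:,0]+np.sin(a)*d[:,1],-np.sin(a)*d[:,0]+np.cos(a)*d[:,1]]
print('jaw',loc(at('',[W(277,294),W(270,390)],.027,p)))
print('pad',loc(at('',[W(308,298),W(302,388)],.027,p)))
print('mark',loc(at('',[W(146,372),W(172,416)],.084,p)))
to=lambda X,Y:np.array([x+np.cos(a)*X-np.sin(a)*Y,y+np.sin(a)*X+np.cos(a)*Y])
print('goal rail',to(-.024,.100),'wheel',to(-.143,.055))
E
```

```text
[ 0.6623 -0.2001 -0.0585  0.0207] -3.349124838958566
[[ 1.  -0.3]
 [ 1.1  0.3]
 [-0.3  0.4]
 [ 0.9 -0.4]
 [-1.5  0.6]
 [-1.9 -0. ]]
jaw [[-0.08324186  0.08214666]
 [-0.0829825   0.03060793]]
pad [[-0.06723994  0.08102222]
 [-0.06589033  0.03270282]]
mark [[-0.14173426  0.05389017]
 [-0.13002287  0.03416683]]
goal rail [ 0.64413492 -0.09883075] wheel [ 0.52270926 -0.13680192]
```

```bash
python3 -m crank '[[0.094,0.0065,0.02,0,0,-0.014],[0.094,0.0065,0.02,0,0,0],[0.094,0.0065,0.02,0,0,0],[0.094,0.0065,0.02,0,0,0],[0.094,0.0065,0.02,0,0,0],[0.094,0.0065,0.02,0,0,0],[0.094,0.0065,0.02,0,0,0],[0.094,0.0065,0.02,0,0,0]]'
python3 -m crank '[[0,0,0,0,0,0],[0,0,0,0,0,0],[0,0,0,0,0,0],[0,0,0,0,0,0]]'
python3 - <<'E'
from h import *
p=env.camera_params('wrist');im=env.camera('wrist')
b=im[:,:,::-1].copy();h=cv2.cvtColor(b,cv2.COLOR_BGR2HSV)
rs=env.regions_of('wrist','rail')
for r in rs:
    if r['conf']>.4:
        m=r['mask'];ys,xs=np.nonzero(m);P=at('',np.c_[xs,ys],.026,p)[:,:2]
        (c,sz,ang)=cv2.minAreaRect((P*1000).astype(np.float32));print(r['conf'],m.sum(),c,sz,ang,P.min(0),P.max(0))
cv2.imwrite('pics/w2.png',b)
E
```

```text
time_s: 4.3
tcp_pos: [0.5805, 0.2303, 0.127]
tcp_rot: [179.8, -0.1, 91.5]
wrist_force: [1.3, -0.8, -0.8]
width: 1.002
grip_force: 0.0
time_s: 4.7
tcp_pos: [0.5802, 0.2275, 0.1262]
tcp_rot: [179.9, -0.0, 91.5]
wrist_force: [0.0, -0.1, 0.4]
width: 1.0
grip_force: 0.0
0.97 7081 (468.2524719238281, 361.9719543457031) (178.97482299804688, 31.853811264038086) 0.2609630227088928 [0.37883821 0.34567462] [0.55769533 0.37829991]
0.96 8170 (594.3190307617188, 177.8807830810547) (40.739219665527344, 207.89622497558594) 1.6301642656326294 [0.57236898 0.07366994] [0.61633348 0.28210861]
0.67 6655 (724.1282958984375, 363.42852783203125) (51.593257904052734, 91.64109802246094) 39.570308685302734 [0.67514997 0.32156776] [0.76985352 0.38580937]
```

View pics/w2.png

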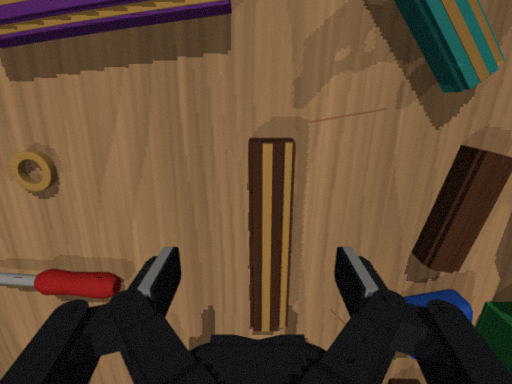

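The rail lies under the open jaws, (250–295,138–330), roughly centred. I'll go down and grip it.

```bash
python3 -m crank '[[0,0.0045,0.036,0,0,0],[0,0.0045,0.036,0,0,0],[0,0.0045,0.036,0,0,0],[0,0.0045,0.036,0,0,0],[0,0.0045,0.036,0,0,0],[0,0,0.036,0,0,0],[0,0,0,0,0,0],[0,0,0,0,0,0]]'
python3 -m crank '[[0,0,0,0,0,0],[0,0,0,0,0,0],[0,0,0,0,0,0],[0,0,0,0,0,0],[0,0,0,0,0,0],[0,0,0,0,0,0],[0,0,0,0,0,0],[0,0,0,0,0,0]]' -0.3 25
```

```text
time_s: 5.6
tcp_pos: [0.5908, 0.2291, 0.0167]
tcp_rot: [-179.9, 0.0, 91.6]
wrist_force: [0.0, -0.2, -0.2]
width: 1.003
grip_force: 0.0
time_s: 6.4
tcp_pos: [0.5916, 0.2295, 0.0182]
tcp_rot: [179.9, -0.0, 91.6]
wrist_force: [-0.9, 0.0, 6.4]
width: 0.464
grip_force: 26.6
```

```bash
python3 -m crank '[[0,0,-0.002,0,0,0.0223],[0,0,0,0,0,0.0222],[-0.0387,0.0237,0,0,0,0],[-0.0387,0.0237,0,0,0,0],[-0.0387,0.0237,0,0,0,0],[-0.0387,0.0237,0,0,0,0],[-0.0387,0.0237,0,0,0,0],[-0.0387,0.0237,0,0,0,0]]'
python3 -m crank '[[0,0,0,0,0,0],[0,0,0,0,0,0],[0,0,0,0,0,0]]'
python3 - <<'E'
from h import *
s=env.sense();print(s['tcp_pos'],s['tcp_rot'])
im=env.camera('top');cv2.imwrite('pics/t3.png',im[:,:,::-1])
cv2.imwrite('pics/t3c.png',cv2.resize(im[125:215,190:370,::-1],None,fx=4.4,fy=4.4,interpolation=cv2.INTER_CUBIC))
E
```

```text
time_s: 7.2
tcp_pos: [0.6551, 0.1083, 0.0182]
tcp_rot: [-180.0, -0.0, 86.5]
wrist_force: [0.8, 0.9, -1.1]
width: 0.461
grip_force: 25.8
time_s: 7.5
tcp_pos: [0.6545, 0.1096, 0.0182]
tcp_rot: [-180.0, -0.0, 86.5]
wrist_force: [-0.2, 0.5, -0.3]
width: 0.462
grip_force: 25.8
[0.65447902 0.10957366 0.01824066] [-1.79978138e+02 -2.21650602e-03  8.65216592e+01]
```

View pics/t3c.png

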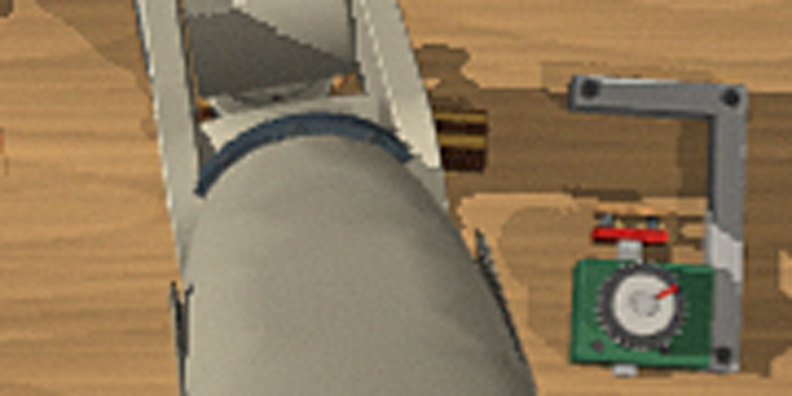

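The rail's end is at crop (487,110–170), lined up with the throat and just clear of the fence line. I'll slide it in along the fence.

```bash
python3 -m crank '[[-0.035,0,0,0,0,0],[-0.035,0,0,0,0,0],[-0.035,0,0,0,0,0],[-0.035,0,0,0,0,0],[-0.035,0,0,0,0,0],[-0.035,0,0,0,0,0],[-0.035,0,0,0,0,0],[-0.035,0,0,0,0,0]]'
python3 -m crank '[[-0.006,0,0,0,0,0],[-0.006,0,0,0,0,0],[-0.006,0,0,0,0,0],[-0.006,0,0,0,0,0]]'
```

```text
time_s: 8.35
tcp_pos: [0.6463, -0.0323, 0.0183]
tcp_rot: [-180.0, -0.0, 86.5]
wrist_force: [-0.6, -0.9, -1.8]
width: 0.464
grip_force: 25.7
time_s: 8.75
tcp_pos: [0.6457, -0.0423, 0.0183]
tcp_rot: [-180.0, -0.0, 86.5]
wrist_force: [0.3, -0.6, -1.2]
width: 0.465
grip_force: 25.7
```

```bash
python3 -m crank '[[-0.004,0,0,0,0,0],[-0.004,0,0,0,0,0],[0,0,0,0,0,0]]'
python3 -m crank '[[-0.004,0,0,0,0,0],[-0.004,0,0,0,0,0],[0,0,0,0,0,0]]'
```

```text
time_s: 9.05
tcp_pos: [0.6454, -0.0467, 0.0183]
tcp_rot: [-180.0, 0.0, 86.5]
wrist_force: [0.2, -0.2, -1.9]
width: 0.46
grip_force: 25.7
time_s: 9.35
tcp_pos: [0.6457, -0.0476, 0.0185]
tcp_rot: [180.0, -0.2, 86.4]
wrist_force: [2.0, 18.2, -0.9]
width: 0.462
grip_force: 25.8
```

Contact with the stop at the expected place (18 N). I'll ease the push and bring the rail sideways to the fence.

```bash
python3 -m crank '[[0.005,0,0,0,0,0],[0,0.004,0,0,0,0],[0,0.003,0,0,0,0],[0,0,0,0,0,0]]'
python3 -m crank '[[0,0.003,0,0,0,0],[0,0,0,0,0,0]]'
```

```text
time_s: 9.75
tcp_pos: [0.6471, -0.0476, 0.0182]
tcp_rot: [-179.8, -0.1, 86.4]
wrist_force: [-6.6, 6.0, 6.5]
width: 0.462
grip_force: 26.5
time_s: 9.95
tcp_pos: [0.6483, -0.0476, 0.0182]
tcp_rot: [-179.7, -0.1, 86.4]
wrist_force: [-6.8, 7.9, 6.9]
width: 0.463
grip_force: 26.7
```

```bash
python3 -m crank '[[0,-0.002,0,0,0,0],[0,0,0,0,0,0],[0,0,0,0,0,0],[0,0,0,0,0,0],[0,0,0,0,0,0],[0,0,0,0,0,0]]' 0.6
python3 -m crank '[[0,0,-0.08,0,0,0],[0,0,-0.08,0,0,0],[0,0,-0.08,0,0,0],[0,0,0,0,0,0]]' 1
python3 - <<'E'
from h import *
s=env.sense();print(s['tcp_pos'],s['joint_positions'])
p=env.camera_params('wrist')
for c in('top','side'):
    im=env.camera(c);cv2.imwrite(f'pics/{c}4.png',im[:,:,::-1])
im=cv2.imread('pics/side4.png');cv2.imwrite('pics/s4c.png',cv2.resize(im[150:330,230:400],None,fx=3.3,fy=3.3,interpolation=cv2.INTER_CUBIC))
E
```

```text
time_s: 10.55
tcp_pos: [0.6494, -0.0485, 0.0183]
tcp_rot: [180.0, 0.0, 86.5]
wrist_force: [-0.1, 0.3, 0.4]
width: 0.8
grip_force: 0.0
time_s: 10.95
tcp_pos: [0.6529, -0.0487, 0.1443]
tcp_rot: [179.5, 0.0, 86.5]
wrist_force: [0.9, -0.4, 0.1]
width: 1.003
grip_force: 0.0
[ 0.65294962 -0.04873004  0.14434803] [-4.39846691e+00  2.84602002e+01  9.48600018e+01 -2.15734778e-03
  5.61345537e+01 -9.04884378e-01]
```

View pics/s4c.png

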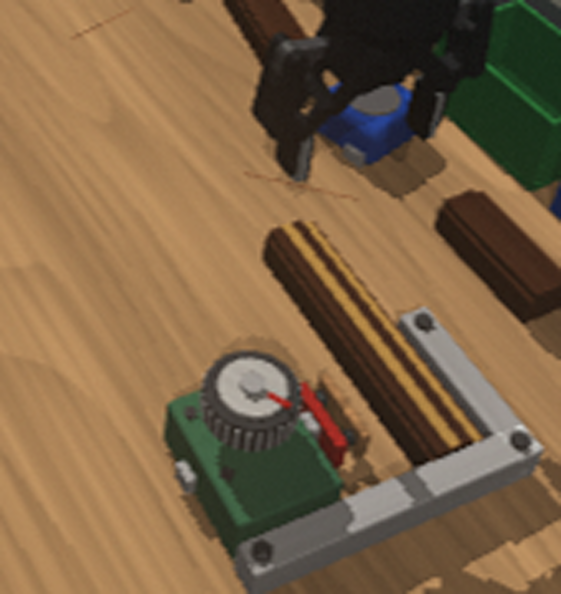

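The rail now lies against stop and fence (crop end at about (445,455)). Next the wheel: move above its centre.

```bash
python3 -m crank '[[-0.0383,-0.0497,0,0,0,0],[-0.0383,-0.0497,0,0,0,0],[-0.0383,-0.0497,0,0,0,0],[-0.0383,-0.0497,0,0,0,0],[-0.0383,-0.0497,0,0,0,0],[0,0,0,0,0,0],[0,0,0,0,0,0],[0,0,0,0,0,0]]'
```

```text
time_s: 11.85
tcp_pos: [0.5199, -0.1361, 0.1377]
tcp_rot: [-180.0, -0.0, 86.5]
wrist_force: [0.5, -0.8, 0.8]
width: 1.001
grip_force: 0.0
```

```bash
python3 -m crank '[[-0.002,0.006,0.035,0,0,0],[0,0,0.035,0,0,0],[0,0,0.035,0,0,0],[0,0,0.034,0,0,0],[0,0,0,0,0,0],[0,0,0,0,0,0]]'
python3 -m crank '[[0,0,0,0,0,0],[0,0,0,0,0,0],[0,0,0,0,0,0],[0,0,0,0,0,0],[0,0,0,0,0,0],[0,0,0,0,0,0]]' -0.2 40
```

```text
time_s: 12.45
tcp_pos: [0.5228, -0.1371, 0.0686]
tcp_rot: [-180.0, -0.0, 86.6]
wrist_force: [-0.2, 0.0, 0.1]
width: 1.005
grip_force: 0.0
time_s: 13.05
tcp_pos: [0.5234, -0.1377, 0.0699]
tcp_rot: [179.9, 0.0, 86.5]
wrist_force: [-1.0, 1.8, 5.7]
width: 0.642
grip_force: 41.5
```

```bash
python3 -m crank '[[0,0,0,0,0,0.04],[0,0,0,0,0,0.06],[0,0,0,0,0,0.06],[0,0,0,0,0,0.06],[0,0,0,0,0,0.06],[0,0,0,0,0,0.06],[0,0,0,0,0,0.06],[0,0,0,0,0,0.04]]'
```

```text
time_s: 13.85
tcp_pos: [0.5223, -0.1371, 0.0699]
tcp_rot: [-180.0, -0.0, 35.8]
wrist_force: [-4.0, 6.6, 11.3]
width: 0.641
grip_force: 42.2
```

```bash
python3 -m crank '[[0,0,0,0,0,0.04],[0,0,0,0,0,0.06],[0,0,0,0,0,0.06],[0,0,0,0,0,0.06],[0,0,0,0,0,0.06],[0,0,0,0,0,0.06],[0,0,0,0,0,0.06],[0,0,0,0,0,0.04]]'
python3 -m crank '[[0,0,0,0,0,0]]'
python3 - <<'E'
from h import *
s=env.sense();print(s['torque'],s['wrist_force'],s['tcp_rot'])
# red jaw plate in side & top images: compare with predicted red for w
for c in('top','side'):
    im=env.camera(c);cv2.imwrite(f'pics/{c}5.png',im[:,:,::-1])
    h=cv2.cvtColor(im,cv2.COLOR_RGB2HSV);m=((h[:,:,0]<6)|(h[:,:,0]>174))&(h[:,:,1]>170)&(h[:,:,2]>70)
    c0=proj(c,[.6,-.14,.02])[0].astype(int);k=np.zeros_like(m);k[c0[1]-25:c0[1]+25,c0[0]-40:c0[0]+40]=1
    ys,xs=np.nonzero(m&k);print(c,len(xs),xs.mean() if len(xs) else 0,ys.mean() if len(xs) else 0, [np.round(proj(c,[.6623-.0585*.055*-1+np.cos(-.06)*X,-.2001+.055-.06*X,.027])[0],1) for X in(-.083,-.062)])
E
```

```text
time_s: 14.65
tcp_pos: [0.522, -0.136, 0.0699]
tcp_rot: [-179.9, 0.1, -14.6]
wrist_force: [-2.5, 13.6, 13.4]
width: 0.645
grip_force: 42.5
time_s: 14.75
tcp_pos: [0.522, -0.136, 0.0699]
tcp_rot: [-179.9, 0.1, -14.5]
wrist_force: [-3.3, 11.9, 13.8]
width: 0.643
grip_force: 42.4
[ 1.43944574  0.60723958 -0.31444992] [-3.26367648 11.89361123 13.77074287] [-1.79886735e+02  7.00796520e-02 -1.45420361e+01]
top 18 327.77777777777777 170.88888888888889 [array([332.6, 176.1]), array([332.8, 169.2])]
side 123 334.8943089430894 274.7154471544715 [array([329.2, 275. ]), array([337.9, 271.5])]
```

```bash
python3 -m crank '[[0,0,0,0,0,0.04],[0,0,0,0,0,0.05],[0,0,0,0,0,0.06],[0,0,0,0,0,0.06],[0,0,0,0,0,0.06],[0,0,0,0,0,0.05],[0,0,0,0,0,0.04],[0,0,0,0,0,0.04]]'
python3 -m crank '[[0,0,0,0,0,0],[0,0,0,0,0,0]]'
python3 -m crank '[[0,0,0,0,0,0],[0,0,0,0,0,0],[0,0,0,0,0,0],[0,0,0,0,0,0],[0,0,0,0,0,0]]' 1
```

```text
time_s: 15.65
tcp_pos: [0.5226, -0.1351, 0.0699]
tcp_rot: [-179.9, 0.2, -60.4]
wrist_force: [0.6, 19.5, 12.3]
width: 0.644
grip_force: 42.2
time_s: 15.85
tcp_pos: [0.5226, -0.1351, 0.0699]
tcp_rot: [-179.9, 0.2, -60.3]
wrist_force: [0.8, 19.2, 11.7]
width: 0.641
grip_force: 42.3
time_s: 16.35
tcp_pos: [0.5224, -0.1378, 0.0688]
tcp_rot: [180.0, -0.0, -60.2]
wrist_force: [0.2, 1.2, -0.1]
width: 1.001
grip_force: 0.0
```

```bash
python3 -m crank '[[0,0,-0.07,0,0,0],[0,0,-0.07,0,0,0],[0,-0.05,-0.07,0,0,0],[0,-0.05,-0.04,0,0,0],[0,0,0,0,0,0],[0,0,0,0,0,0],[0,0,0,0,0,0]]'
python3 - <<'E'
from h import *
p=env.camera_params('wrist');im=env.camera('wrist')
np.save('w5.npy',{k:np.array(v) for k,v in p.items()},allow_pickle=True)
cv2.imwrite('pics/w5raw.png',im[:,:,::-1])
# bird's-eye rectification at z=.027 in clamp frame (x -.19..03 , y -.03..0.2), 2.5px/mm
a=-.0585;X,Y=np.meshgrid(np.arange(-190,31,.4)/1e3,np.arange(205,-31,-.4)/1e3)
P=np.c_[(.6623+np.cos(a)*X-np.sin(a)*Y).ravel(),(-.2001+np.sin(a)*X+np.cos(a)*Y).ravel(),np.full(X.size,.027)]
q=proj('',P,p).astype(np.float32).reshape(X.shape+(2,))
cv2.imwrite('pics/w5.png',cv2.remap(im[:,:,::-1].copy(),q[...,0],q[...,1],cv2.INTER_CUBIC))
E
```

```text
time_s: 17.05
tcp_pos: [0.5643, -0.1128, 0.1924]
tcp_rot: [179.9, 0.1, -60.2]
wrist_force: [-0.7, -0.3, 0.0]
width: 0.999
grip_force: 0.0
```

View pics/w5.png

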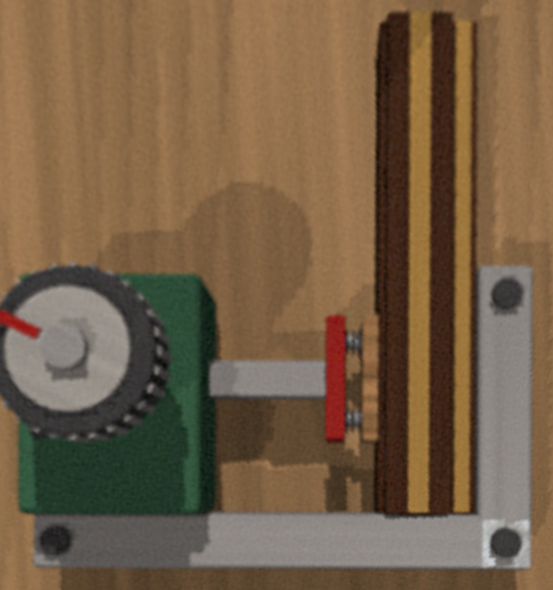

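The picture shows the rail snug to stop and fence, the pad touching it (jaw face col 345, pad face ≈378, fence 479), and squeezed by about 3 mm. The mark turned 146°, so the wheel hasn't slipped. It needs about 0.14 rad more.

```bash
python3 -m crank '[[0,0.048,0,0,0,0],[0,0.048,0,0,0,0],[0,0,0,0,0,0],[0,0,0.062,0,0,0],[0,0,0.062,0,0,0],[0,0,0.062,0,0,0],[0,0,0.06,0,0,0],[0,0,0,0,0,0]]'
python3 -m crank '[[0,0,0,0,0,0],[0,0,0,0,0,0],[0,0,0,0,0,0],[0,0,0,0,0,0],[0,0,0,0,0,0],[0,0,0,0,0,0]]' -0.2 40
```

```text
time_s: 17.9
tcp_pos: [0.521, -0.1359, 0.0669]
tcp_rot: [179.7, 0.3, -60.2]
wrist_force: [-0.3, -0.2, -0.8]
width: 1.004
grip_force: 0.0
time_s: 18.5
tcp_pos: [0.5242, -0.1373, 0.0725]
tcp_rot: [-180.0, -0.1, -60.2]
wrist_force: [-3.7, -3.7, 2.2]
width: 0.648
grip_force: 42.6
```

```bash
python3 -m crank '[[0,0,0,0,0,0.02],[0,0,0,0,0,0.03],[0,0,0,0,0,0.02],[0,0,0,0,0,0],[0,0,0,0,0,0]]'
python3 -m crank '[[0,0,0,0,0,0],[0,0,0,0,0,0],[0,0,0,0,0,0],[0,0,0,0,0,0],[0,0,0,0,0,0]]' 1
python3 -m crank '[[0,0,-0.07,0,0,0],[0,0,-0.07,0,0,0],[0,-0.05,-0.07,0,0,0],[0,-0.05,-0.04,0,0,0],[0,0,0,0,0,0],[0,0,0,0,0,0],[0,0,0,0,0,0]]'
python3 - <<'E'
from h import *
p=env.camera_params('wrist');im=env.camera('wrist')
a=-.0585;X,Y=np.meshgrid(np.arange(-190,31,.4)/1e3,np.arange(205,-31,-.4)/1e3)
P=np.c_[(.6623+np.cos(a)*X-np.sin(a)*Y).ravel(),(-.2001+np.sin(a)*X+np.cos(a)*Y).ravel(),np.full(X.size,.027)]
q=proj('',P,p).astype(np.float32).reshape(X.shape+(2,))
b=cv2.remap(im[:,:,::-1].copy(),q[...,0],q[...,1],cv2.INTER_CUBIC);cv2.imwrite('pics/w6.png',b)
for f in(cv2.imread('pics/w5.png'),b):
    h=cv2.cvtColor(f,cv2.COLOR_BGR2HSV);m=((h[...,0]<6)|(h[...,0]>174))&(h[...,1]>150)&(h[...,2]>60)
    m[:,:250]=0;m[:,400:]=0;m[:310]=0;m[445:]=0;print(np.nonzero(m.sum(0)>60)[0][[0,-1]])
E
```

```text
time_s: 19.0
tcp_pos: [0.524, -0.1373, 0.0725]
tcp_rot: [-180.0, -0.1, -68.2]
wrist_force: [-5.0, -4.4, 3.6]
width: 0.64
grip_force: 42.7
time_s: 19.5
tcp_pos: [0.5243, -0.1366, 0.0709]
tcp_rot: [-180.0, -0.0, -68.2]
wrist_force: [-0.8, -0.0, -1.3]
width: 0.999
grip_force: 0.0
time_s: 20.2
tcp_pos: [0.569, -0.118, 0.1944]
tcp_rot: [179.9, 0.1, -68.2]
wrist_force: [-0.6, -0.4, -1.2]
width: 0.998
grip_force: 0.0
[326 344]
[330 348]
```

View pics/w6.png

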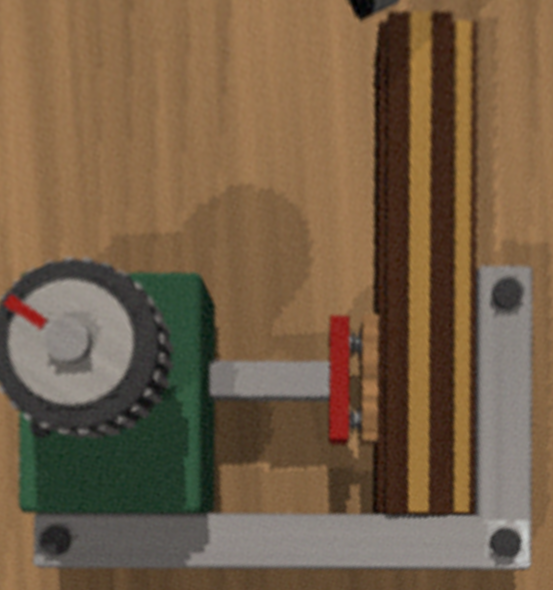

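The jaw moved another 1.6 mm. The gap between plate and pad is now 348→362, about 5.6 mm of the original 10, so the springs are about half squeezed. The rail is snug and the gripper is clear.

```bash
python3 -c "
from bench import env
print(env.close_job())"
```

```text
the job is handed in; nothing more can be done
None
```

The job is handed in at about 20 s: the moulding lies flat against the fence and end stop, the pad springs are squeezed about 4.5 mm by my image measurement, and the gripper is clear of everything; the hand-in returned no verdict.

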